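# Lock out the chip extractor and draw its chip tray with a hook

## Task

Isolate the bench chip extractor for emptying: turn the handle of its rotary isolator a quarter turn anticlockwise to off, all the way to its stop, and only then swing the lockout hasp fully out over the front edge of the panel. With the machine locked out, put the hand hook into the pull eye of the chip tray and drag the tray at least 8 cm out from fully home (the gripper itself must not touch the tray), then unhook and set the hook down flat and upright on the bench as it lay before, clear of the tray. Leave the jar, tin, glue bottle and sanding block where they stand.

Things in the scene. Friction and masses are not known exactly. Their poses are not given: they have to be found in the camera images.
- extractor: Grey sheet-steel bench chip extractor, fixed to the bench, 220 mm (x) by 250 mm (y) by 202 mm high, a black hose stub 72 mm wide and 30 mm high at the rear of its flat top. Origin on the bench top under it; x points from its front to its back, y to its left, z up. Its narrower base (x from -100 to 100 mm) reaches from y = -120 to 55 mm.
- panel_centre (a point): Centre of the control panel's sheet metal (176 mm up the slope, 250 mm wide), which slopes up to the rear. Axes as the extractor's. Its outward normal leans 28 degrees from vertical towards the front: in the extractor's axes normal = (-0.469, 0, 0.883), up-slope = (0.883, 0, 0.469).
- hood_edge (a point): Middle of the lower edge of the overhanging hood, on the left flank, over the tray: 130 mm left (+y) of the extractor's origin, 105 mm above the bench. Below and behind this edge is a 75 mm deep recess, with the tray front at its back.
- handle (a joint): Rotary isolator handle: black bar grip 100 mm long, 22 mm wide, 36 mm tall, turning about the panel normal. 0 = on (bar points up and down the slope); pi/2 = off (bar lies across the panel), reached by turning it anticlockwise as seen looking at the panel; stops at both ends. Stays where left; takes about 0.12 N m.
- handle_grip (a point): Point on the handle's turning axis inside the bar, 14 mm below the bar's outer face and 22 mm above its underside, 42 mm off the panel's sheet metal. Axes turn with the handle: x along the bar, z along the panel's outward normal. Under the bar, 22 mm and more below this point, lies a black disc of 38 mm radius.
- hasp (a joint): Lockout hasp: flat steel arm 24 mm wide, 95 mm long, low on the panel, with a padlock eye at its end; swings in the plane of the panel about its left end. 0 = folded (arm across the panel, pointing to the extractor's right, -y); pi/2 = fully out (arm straight down the slope, eye beyond the front edge), clockwise as seen looking at the panel; stop there. Stays where left; 0.08 N m.
- hasp_stud (a point): Point on the axis of the round finger stud on the hasp arm, 13 mm below the stud's outer end. The stud is 16 mm across, stands 30 mm out from the arm along the panel normal, and is 55 mm from the pivot. Axes: z along the panel's outward normal, -y from pivot to stud.
- hasp_pivot (a point): Point on the hasp's pivot axis, as far off the panel as hasp_stud (a free point in the air, over the pivot's flat head). It is fixed relative to the extractor.
- tray: Chip tray: sheet-steel drawer sliding out of the left flank of the base, along +y of the extractor; its front is 120 mm wide, 4 to 78 mm above the bench. Origin on the bench under its front; axes as the extractor's. Fully home its origin is 55 mm left (+y) of the extractor's origin (and 20 mm to the front); it can be drawn 110 mm from there, to a stop. Stays where left; about 3 N to slide.
- tray_eye (a point): Centre of the pull eye fixed on the tray front: a steel ring lying level, opening 44 mm across, of 8 mm round bar, 30 mm above the bench, its centre 34 mm out (+y) from the tray front. With the tray home it is under the hood.
- hook_grip (a point): Centre of the hand hook's wooden handle (loose; 110 mm long, 26 mm wide, 38 mm tall, on the bench; about 0.16 kg). Axes: x along the handle towards the hook end, z up. A level steel rod, 8 mm thick, leaves the handle's front with its axis 15 mm above this point, and 115 mm ahead of this point bends down; the down-turned end reaches 18 mm below this point.
- hook_tip (a point): Lower end of the hook's down-turned point, 115 mm ahead of hook_grip.
- hook: The whole hand hook; origin under the centre of its handle, axes as hook_grip.
- jar: Bystander: clear screw jar with yellow lid, 62 mm across, 79 mm tall; origin under its centre.
- tin: Bystander: red wax tin, 68 mm across, 61 mm tall; origin under its centre.
- glue: Bystander: white glue bottle with violet nozzle, 49 mm across, 166 mm tall; origin under its centre.
- sander: Bystander: cork sanding block, 65 x 112 x 28 mm; origin under its centre.
Not all that is in view belongs to the job. Leave any blue or orange look-alike of the hook alone.

How it is judged (in metres and radians):
On the way, in this order (a step that is already met when the one before it is completed fails the run):
1. the isolator handle is at off (value of joint handle above 1.4 rad), for 0.2 s.
2. the lockout hasp is swung out (value of joint handle above 1.4 rad and value of joint hasp above 1.35 rad), for 0.2 s.
3. the hook pulls on the tray's eye with the tray on its way out (contact force between hook and tray above 0.5 N and y of tray in the frame of extractor above 0.095 m), for 0.1 s.
At the end, for the whole second after the job is handed in: handle within 10 degrees of its off stop, hasp within 12 degrees of fully out, tray drawn out at least 75 mm; the hook lies upright and still on the bench, not touching the tray, its point at least 45 mm from the eye's centre (all of step 2 and y of tray in the frame of extractor above 0.13 m and horizontal distance between hook_tip and tray_eye above 0.045 m and contact force between hook and tray below 0.1 N and height (world z) of hook_grip below 0.026 m and angle between hook_grip's own z axis and vertical below 0.2 rad and linear speed of hook below 0.02 m/s).
It fails at once if the hasp is swung out before the handle is off (value of joint hasp above 0.5 rad and value of joint handle below 1.3 rad).
It fails at once if the tray is drawn before the machine is locked out (y of tray in the frame of extractor above 0.09 m and value of joint any of hasp, handle below 1.3 rad).
It fails at once if the gripper touches the tray (contact force between the fingers and tray above 0.5 N).
It fails at once if a bystander is moved or tipped (distance of any of jar, tin, glue, sander from where it was at the start of the episode above 0.025 m or angle between any of jar, tin, glue, sander's own z axis and vertical above 0.3 rad).
It also fails if it takes over 58 s, if anything falls off the work surface, if the arm or the gripper's body presses on something with over 40 N, if the wrist force passes 120 N, or if a joint passes its speed limit or range.

## Robot

A 7-joint arm with a two-finger parallel gripper is mounted at the origin on a cart in front of the work surface, level with it; the furniture and walls round the work are solid. World frame = base frame: x ahead of the robot, y to its left, z up, the work surface at z = 0. Lengths are in mm, angles in rad, forces in N, time in s.
With the tool pointing down it reaches from about 400 to 900 mm from the base axis. Payload 5.5 kg.
Tool frame: the origin (TCP) lies at the very end of the fingers, on their centre line; the grasp point (between the pads) lies 19 mm behind it; z points along the fingers, y is the direction in which the jaws open and shut (so a half turn about z gives the same grasp; the last joint's range is limited). The gripper opens to 92 mm and grips with 3 to 60 N. Pads are 19 mm wide; open, the fingers measure 130 mm over their backs; the gripper's body (75 mm by 190 mm) begins 47 mm behind the grasp point.
Start: joints at [1.395, 0.501, -0.427, 1.55, 0.221, 1.138, -0.21], TCP at [276.186, -588.405, 226.729] pointing down, gripper open.
Joint ranges: [-2.88, 2.88], [-0.31, 2.03], [-1.54, 1.56], [0.2, 2.42], [-1.41, 4.55], [0.19, 2.02], [-2.57, 2.57]. Speed limits (rad/s): [2.57, 2.57, 3.14, 3.14, 3.14, 3.14, 3.14].

## Interface

Orientations are given as a unit quaternion [x, y, z, w].
In Python, from workcell import arm gives the robot as it stands. The module is installed in compiled form; this text tells all that it offers. Calls block until the motion is done:
- arm.move_pose(position, orientation): joint-space move of the TCP to a pose.
- arm.move_straight(position, ori=None, rate=150): straight line of the TCP; ori=None keeps the orientation; rate is the mean speed in mm/s.
- arm.move_joints(angles): joint-space move.
- arm.command_gripper(opening, newtons=None): finger opening in mm; newtons is the grip in N (None keeps the last); returns when the fingers have stopped.
- arm.pause(seconds).
- arm.ik(position, orientation): joint angles nearest the present ones, or None.
- arm.sense(): the state.
- arm.grab_frame(name): name is "scene" or "top"; returns a dict with "image" (480x640x3 uint8, blue, green, red), "fx", "fy", "cx", "cy" (pixels), "k1" (the pictures are not rectified: a ray, as slopes to the right and down, at radius r is drawn at 1 + k1 r^2 times it, then the intrinsics apply), "eye" and "orientation" of the camera in the world. Camera axes: x right, y down, z forward; pixel columns grow to the right and rows downward; lengths in mm; the calibration is good to about 2 mm. A picture is of the moment at which its call begins. There is no depth.
A pose or a line that the arm cannot do raises arm.Unreachable and nothing moves.
- arm.finish_job(): hands the job in, once; it reports no verdict.
Trained networks look in the newest picture that a camera, given by its name, has taken for a name from the list of things; names that differ only in an ending like _2 or _b are one class to them, and where a whole thing is asked for, a point or a joint stands for the part that bears it (a point fixed in the world has none). Each returns a list of dicts, best first, with "conf" (0 to 1); they miss things now and then, are a little off and sometimes report something else, mostly with a low value. They report only what shows in the picture. A call takes as long as a camera call. They do not tell look-alikes from the thing itself.
- arm.trace(camera, query): "mask" (480x640 bool, what is visible of it) and "extent" ([left, top, width, height] in pixels, round what is visible of it).
- arm.mark_of(camera, query): "xy" ([column, row] in pixels: a listed point, or the origin of a listed thing).
The state is a dict: "t": time; "q": joint angles; "qd": joint speeds; "joint_efforts": joint torques, N m; "tool_pos": TCP position; "ee_rot": TCP orientation; "force": force on the tool from outside, world axes, zero at the start; "torque": the same for the moment, N m; "opening": finger opening in mm.
Only numpy, scipy, OpenCV 4.12 (cv2) and the standard library are available. Lean on these libraries where they do the work, as an engineer would, in place of code of your own. Each camera call takes 0.05 s, during which the arm holds its last target. There are 200 camera calls.

## Working session

There is one attempt and no reset: what is moved stays moved. The work goes in short steps, each a Python script; the robot and the scene stay as the last script left them, time stands still between calls to the robot, and variables do not carry over. Pictures are saved under pics/ and viewed, on a budget of 10 in all, crops included, one or two more only if the job needs it, and the job is handed in when it is done.

```bash
mkdir -p pics; ls; cat > h.py <<'E'
import numpy as np, cv2
from scipy.spatial.transform import Rotation as R
from workcell import arm
def frame(n):
    f=arm.grab_frame(n); return f
def ray(f,uv):
    K=np.array([[f['fx'],0,f['cx']],[0,f['fy'],f['cy']],[0,0,1.]])
    p=cv2.undistortPoints(np.array([[uv]],float),K,np.array([f['k1'],0,0,0.]))[0,0]
    d=R.from_quat(f['orientation']).apply([p[0],p[1],1]); return np.array(f['eye'],float),d/np.linalg.norm(d)
def proj(f,P):
    c=R.from_quat(f['orientation']).inv().apply(np.atleast_2d(P)-np.array(f['eye'])); s=c[:,:2]/c[:,2:]
    s=s*(1+f['k1']*(s**2).sum(1,keepdims=True)); return s*[f['fx'],f['fy']]+[f['cx'],f['cy']]
def onz(f,uv,z):
    e,d=ray(f,uv); return e+d*(z-e[2])/d[2]
def tri(rs):
    A=sum(np.eye(3)-np.outer(d,d) for e,d in rs); b=sum((np.eye(3)-np.outer(d,d))@e for e,d in rs)
    p=np.linalg.solve(A,b); return p,[round(float(np.linalg.norm(np.cross(p-e,d))),1) for e,d in rs]
E
python3 - <<'E'
from h import *
np.set_printoptions(precision=1,suppress=True)
F={}
for n in('scene','top'):
    F[n]=frame(n); cv2.imwrite(f'pics/{n}0.png',F[n]['image'])
    print(n,F[n]['eye'],R.from_quat(F[n]['orientation']).as_matrix()[:,2],F[n]['fx'],F[n]['k1'])
for q in 'extractor panel_centre hood_edge handle_grip hasp_stud hasp_pivot tray tray_eye hook_grip hook_tip hook jar tin glue sander'.split():
    D={n:arm.mark_of(n,q)[:3] for n in F}
    for n in F: print(q,n,[(np.round(d['xy']),round(d['conf'],2)) for d in D[n]])
    if D['scene'] and D['top']: print('   tri',*tri([ray(F[n],D[n][0]['xy']) for n in F]))
print(arm.sense())
E
```

```text
pics
scene [-303.2  323.7 1315. ] [ 0.6 -0.2 -0.8] 480.62642122226583 -0.02677673381433631
top [ 432.4   23.6 1453.5] [ 0.1  0.  -1. ] 467.3079661876867 -0.10680338376972157
extractor scene [(array([378., 227.]), 0.83), (array([363., 241.]), 0.16)]
extractor top []
panel_centre scene [(array([393., 203.]), 0.84)]
panel_centre top [(array([440., 230.]), 0.88)]
   tri [ 571.6 -302.4  137. ] [2.5, 2.5]
hood_edge scene [(array([360., 233.]), 0.61)]
hood_edge top [(array([392., 247.]), 0.8)]
   tri [ 530.1 -166.8   94.5] [0.7, 0.7]
handle_grip scene [(array([391., 190.]), 0.77)]
handle_grip top [(array([443., 229.]), 0.85), (array([396., 241.]), 0.29)]
   tri [ 569.6 -289.2  205.2] [3.1, 3.1]
hasp_stud scene [(array([411., 214.]), 0.77), (array([258., 255.]), 0.49)]
hasp_stud top [(array([452., 254.]), 0.65), (array([317., 274.]), 0.2)]
   tri [ 500.7 -329.5  147.1] [1.4, 1.4]
hasp_pivot scene [(array([395., 216.]), 0.48)]
hasp_pivot top [(array([430., 257.]), 0.86)]
   tri [ 494.  -262.9  175.6] [2.1, 2.1]
tray scene [(array([370., 241.]), 0.41)]
tray top [(array([483., 266.]), 0.34)]
  
[... 1187 characters left out ...]
  -66.8  23.5] [7.1, 7.1]
glue scene [(array([260., 258.]), 0.59)]
glue top [(array([289., 219.]), 0.8), (array([449., 255.]), 0.16)]
   tri [634.8 143.7 -19.5] [1.6, 1.6]
sander scene [(array([440., 234.]), 0.69), (array([388., 200.]), 0.68)]
sander top [(array([482., 265.]), 0.82)]
   tri [ 473.1 -455.8   14.9] [2.4, 2.4]
{'t': 1.6, 'q': array([ 1.4,  0.5, -0.4,  1.6,  0.2,  1.1, -0.2]), 'qd': array([-0.,  0.,  0.,  0., -0.,  0., -0.]), 'joint_efforts': array([  0. , -56.6,  -5.8, -27.9,  -0.1,   0. ,   0. ]), 'tool_pos': array([ 276.2, -588.4,  226.7]), 'ee_rot': array([1. , 0.2, 0. , 0. ]), 'force': array([ 0.7,  0.6, -0. ]), 'torque': array([ 0., -0.,  0.]), 'opening': 91.7705501993901}
```

```bash
python3 - <<'E'
import cv2
t=cv2.imread('pics/top0.png')[170:350,130:530]; s=cv2.imread('pics/scene0.png')[150:390,120:480]
cv2.imwrite('pics/a.png',cv2.resize(t,None,fx=2,fy=2,interpolation=cv2.INTER_CUBIC)); cv2.imwrite('pics/b.png',cv2.resize(s,None,fx=2.2,fy=2.2,interpolation=cv2.INTER_CUBIC))
E
```

```text
(no output)
```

View pics/a.png

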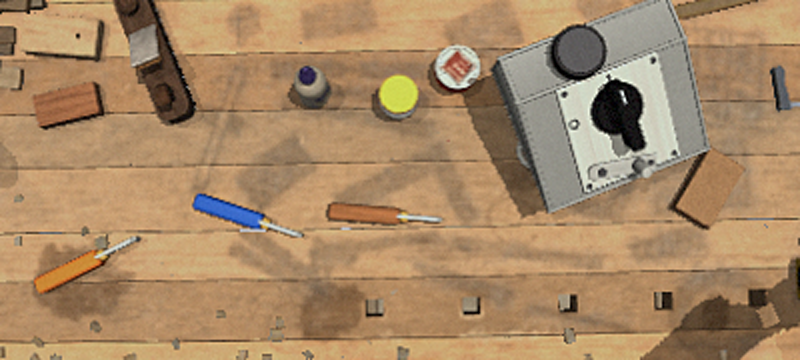

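View pics/b.png

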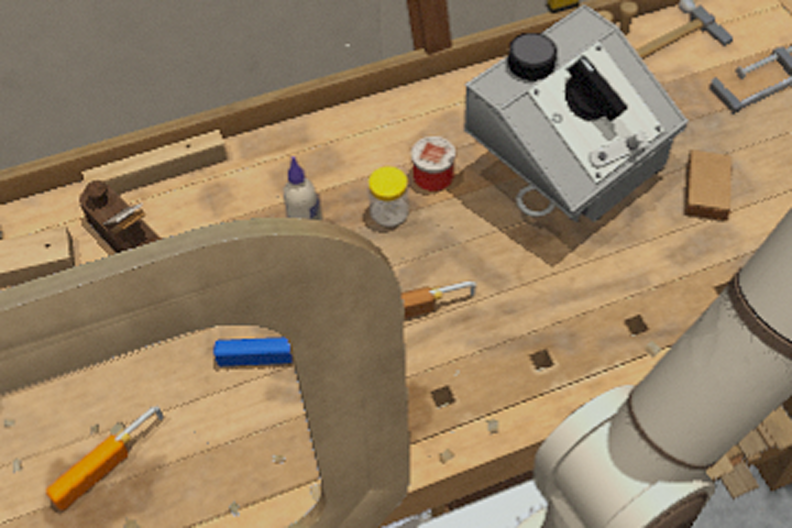

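```bash
python3 - <<'E'
from h import *
from scipy.optimize import least_squares
import pickle
np.set_printoptions(precision=1,suppress=True)
F={n:frame(n) for n in('top','scene')}
T=lambda p:np.array(p)/2+[130,170]; S=lambda p:np.array(p)/2.2+[120,150]
C={'FL':(T((550,212)),S((575,215))),'FR':(T((708,150)),S((685,125))),'RL':(T((497,62)),S((468,85))),'RR':(T((670,0)),S((583,8)))}
for k,(a,b) in C.items(): print(k,*tri([ray(F['top'],a),ray(F['scene'],b)]))
# repeat network marks
M={}
for n in F:
  for q in ('panel_centre','handle_grip','hasp_stud','hasp_pivot','hood_edge','tray_eye'):
    M[n,q]=[]
for k in range(3):
  for n in F:
    if k: F[n]=frame(n)
    for q in ('panel_centre','handle_grip','hasp_stud','hasp_pivot','hood_edge','tray_eye'):
      d=arm.mark_of(n,q)
      if d: M[n,q].append(d[0]['xy'])
for k,v in M.items(): print(k,np.array(v).round(1).tolist())
pickle.dump((F,M,C),open('d.pkl','wb'))
E
```

```text
FL [ 443.8 -201.4  103.8] [0.1, 0.1]
FR [ 529.8 -434.1  107.3] [2.8, 2.8]
RL [ 646.6 -119.7  205. ] [0.4, 0.4]
RR [ 732.9 -356.9  198.9] [6.0, 6.0]
('top', 'panel_centre') [[439.0, 231.1], [440.7, 232.6], [441.1, 230.9]]
('top', 'handle_grip') [[444.5, 229.8], [442.3, 232.5], [447.1, 229.0]]
('top', 'hasp_stud') [[450.9, 255.7], [357.2, 204.5], [448.9, 254.7]]
('top', 'hasp_pivot') [[433.6, 257.6], [433.5, 256.4], [432.0, 256.7]]
('top', 'hood_edge') [[390.4, 244.0], [391.7, 245.2], [388.9, 246.3]]
('top', 'tray_eye') [[397.0, 242.4], [396.9, 243.9], [397.4, 246.1]]
('scene', 'panel_centre') [[392.4, 203.3], [393.0, 200.5], [391.4, 203.6]]
('scene', 'handle_grip') [[390.7, 190.8], [391.6, 186.7], [386.9, 186.6]]
('scene', 'hasp_stud') [[412.2, 213.1], [410.8, 214.1], [409.5, 214.2]]
('scene', 'hasp_pivot') [[399.5, 214.9], [394.4, 217.6], [394.6, 217.8]]
('scene', 'hood_edge') [[358.7, 227.3], [358.3, 228.3], [357.5, 229.9]]
('scene', 'tray_eye') [[377.4, 226.2], [361.6, 239.3], [365.1, 241.4]]
```

```bash
cat > fit.py <<'E'
from h import *
from scipy.optimize import least_squares
import pickle
F,M,C=pickle.load(open('d.pkl','rb'))
N=np.array([-.469,0,.883]);U=np.array([.883,0,.469]);Y=np.array([0,1.,0])
# params x,y,yaw, handle (v across y, u up slope), pivot(y,u), h stud, panel centre x, z
def model(p):
    x,y,a,hy,hu,py,pu,h,cx,cz=p
    c=np.array([cx,0,cz])
    P={'panel_centre':c,'handle_grip':c+hy*Y+hu*U+42*N,'hasp_pivot':c+py*Y+pu*U+h*N,
    'hood_edge':np.array([-20,130,105]),'tray_eye':np.array([-20,89,30.]),
    'FL':np.array([-110,125,105]),'FR':np.array([-110,-125,105]),'RL':np.array([110,125,202]),'RR':np.array([110,-125,202.])}
    P['hasp_stud']=P['hasp_pivot']-55*Y
    r=R.from_euler('z',a)
    return {k:r.apply(v)+[x,y,0] for k,v in P.items()}
p0=np.array([588,-278,.36,0,0,45,-60,25,-32.3,160.7])
def res(p):
    m=model(p);o=[]
    for (n,q),v in M.items():
        if q=='tray_eye':continue
        pr=proj(F[n],m[q])[0]
        for w in v: o+=list((pr-w)/2)
    for k,(a,b) in C.items():
        o+=list(proj(F['top'],m[k])[0]-a)+list(proj(F['scene'],m[k])[0]-b)
    o+=list((p-p0)/[1e3,1e3,10,10,30,100,100,8,3,3])
    return np.array(o)
s=least_squares(res,p0,loss='soft_l1')
p=s.x; m=model(p)
if __name__=='__main__':
    np.set_printoptions(precision=3,suppress=True)
    print(p); 
    for k in m: print(k,m[k].round(1),[ (proj(F[n],m[k])[0]-np.median(M[n,k],0)).round(1).tolist() for n in F if (n,k) in M] or [(proj(F[n],m[k])[0]-C[k][i]).round(1).tolist() for i,n in enumerate(F)])
    pickle.dump(p,open('p.pkl','wb'))
    ims=[]
    r=R.from_euler('z',p[2]); W=lambda q:r.apply(q)+[p[0],p[1],0]
    c=np.array([p[8],0,p[9]])
    for n,(u0,v0) in (('top',(365,155)),('scene',(325,145))):
        k=4; im=cv2.resize(F[n]['image'][v0:v0+115,u0:u0+100+28],None,fx=3.1,fy=3.1,interpolation=cv2.INTER_CUBIC)
        dr=lambda L,col:cv2.polylines(im,[((proj(F[n],W(np.array(L)))-[u0,v0]+.5)*3.1*16).astype(int)],False,col,1,cv2.LINE_AA,4)
        dr([c+sy*125*Y+su*88*U for sy,su in((1,1),(1,-1),(-1,-1),(-1,1),(1,1))],(0,255,0))
        dr([[-110,125,202],[110,125,202],[110,-125,202]],(255,255,0)); dr([[-110,125,105],[110,125,105]],(255,255,0))
        g=c+p[3]*Y+p[4]*U+56*N
        dr([g+a*50*U+b*11*Y for a,b in((1,1),(1,-1),(-1,-1),(-1,1),(1,1))],(0,0,255))
        g=c+p[5]*Y+p[6]*U+(p[7]+13)*N
        dr([g,g-55*Y],(255,0,255));t=np.linspace(0,7,30)[:,None]
        dr(g-55*Y+8*np.cos(t)*U+8*np.sin(t)*Y,(255,0,255))
        dr(np.array([-20,89,30])+26*np.hstack([np.cos(t),np.sin(t),0*t]),(255,0,0))
        ims.append(im)
    full=[cv2.resize(F[n]['image'],(320,240),interpolation=cv2.INTER_AREA) for n in F]
    top=np.hstack(ims); bot=np.zeros((240,top.shape[1],3),np.uint8); bot[:,:640]=np.hstack(full)
    cv2.imwrite('pics/c.png',np.vstack([top,bot])); print(top.shape)
E
python3 fit.py
```

```text
[ 590.534 -279.228    0.351   -1.377   29.92    40.453  -54.657   22.409
  -32.197  161.613]
panel_centre [ 560.3 -290.3  161.6] [[-2.1, 2.2], [-0.7, -1.7]]
handle_grip [ 567.1 -289.3  212.7] [[-1.9, -1.0], [1.7, 2.6]]
hasp_pivot [ 491.2 -272.5  155.8] [[-0.7, 1.5], [2.0, 2.1]]
hood_edge [ 527.1 -164.   105. ] [[0.9, 2.3], [0.9, 3.3]]
tray_eye [ 541.2 -202.5   30. ] [[3.3, 0.5], [1.1, -0.3]]
FL [ 444.3 -199.7  105. ] [[-0.6, -0.2], [-0.5, -0.2]]
FR [ 530.2 -434.4  105. ] [[-1.1, -0.4], [0.7, 0.2]]
RL [ 650.9 -124.   202. ] [[1.6, -1.3], [0.6, -0.6]]
RR [ 736.8 -358.8  202. ] [[-1.2, -2.4], [1.9, -1.8]]
hasp_stud [ 510.1 -324.2  155.8] [[1.8, -3.6], [-2.5, -3.3]]
(356, 794, 3)
```

View pics/c.png

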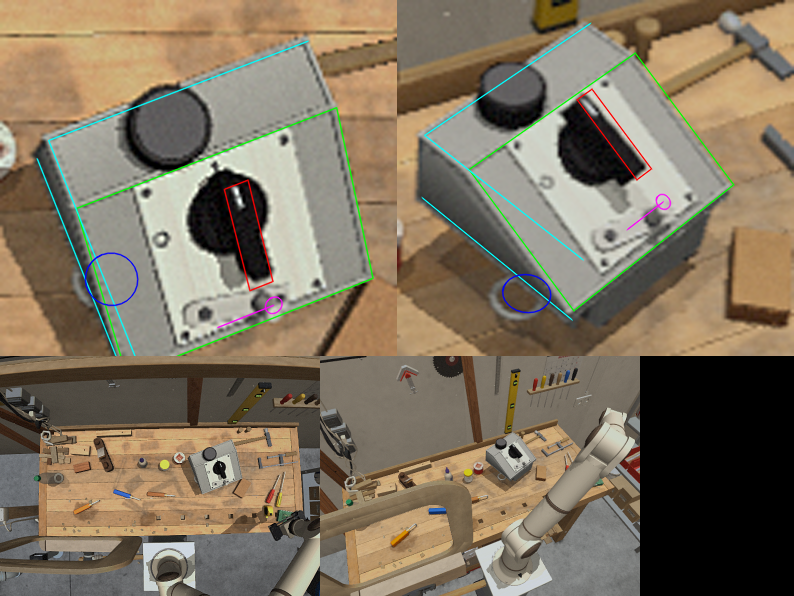

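```bash
python3 - <<'E'
from h import *
import pickle
F,M,C=pickle.load(open('d.pkl','rb'))
ims=[]
for n,(u0,v0) in (('top',(413,195)),('scene',(370,160))):
    im=cv2.resize(F[n]['image'][v0:v0+72,u0:u0+50],None,fx=8,fy=8,interpolation=cv2.INTER_CUBIC)
    im=np.clip((im/255.)**.6*255,0,255).astype(np.uint8)
    for i in range(0,50,10): cv2.putText(im,str(u0+i),(i*8,10),0,.35,(0,0,255),1); cv2.line(im,(i*8+4,12),(i*8+4,20),(0,0,255),1)
    for i in range(10,72,10): cv2.putText(im,str(v0+i),(0,i*8+8),0,.35,(0,0,255),1)
    ims.append(im)
cv2.imwrite('pics/d.png',np.hstack(ims))
f=F['top']
for q in((312,276),(347,282)): print(onz(f,q,19),onz(f,q,0))
E
```

```text
[450.2590366   69.91578403  19.        ] [450.49578489  70.52984819   0.        ]
[429.84081038 -36.91091949  19.        ] [429.80711089 -37.71181885   0.        ]
```

View pics/d.png

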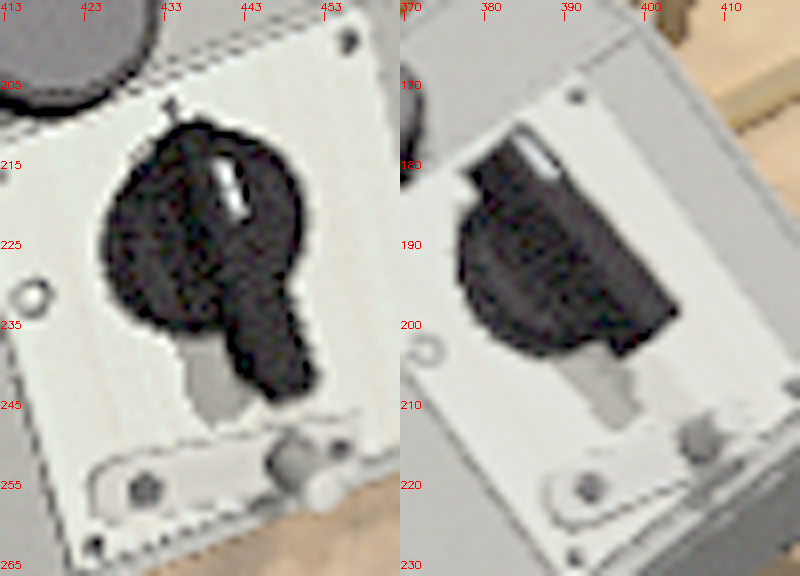

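```bash
cat > fit2.py <<'E'
from h import *
from scipy.optimize import least_squares
import pickle
F,M,C=pickle.load(open('d.pkl','rb'))
N=np.array([-.469,0,.883]);U=np.array([.883,0,.469]);Y=np.array([0,1.,0])
def model(p):
    x,y,a,hy,hu,py,pu,h,cx,cz,th=p
    c=np.array([cx,0,cz])
    P={'handle_grip':c+hy*Y+hu*U+42*N,'hasp_pivot':c+py*Y+pu*U+h*N,
    'hood_edge':np.array([-20,130,105]),'tray_eye':np.array([-20,89,30.]),
    'FL':c+125*Y-88*U,'FR':c-125*Y-88*U,'RL':np.array([110,125,202]),'RR':np.array([110,-125,202.]),'panel_centre':c}
    P['hasp_stud']=P['hasp_pivot']-55*np.cos(th)*Y-55*np.sin(th)*U
    P['hout']=P['handle_grip']+14*N; P['disc']=P['handle_grip']-24*N
    P['phead']=P['hasp_pivot']-14*N; P['sout']=P['hasp_stud']+13*N
    r=R.from_euler('z',a)
    return {k:r.apply(v)+[x,y,0] for k,v in P.items()}
p0=np.array([588,-278,.36,0,10,45,-60,24,-32.3,160.7,.1])
dt=lambda x,y:np.array([413+(x+.5)/8-.5,195+(y+.5)/8-.5]); ds=lambda x,y:np.array([370+(x-399.5)/8-.5,160+(y+.5)/8-.5])
H=[('top','hout',dt(246,258)),('scene','hout',ds(574,240)),('top','disc',dt(203,228)),('top','phead',dt(145,488)),('scene','phead',ds(592,488)),('top','sout',dt(325,490))]
def res(p):
    m=model(p);o=[]
    for (n,q),v in M.items():
        if q in('tray_eye','hood_edge'):continue
        pr=proj(F[n],m[q])[0]
        for w in v: o+=list((pr-w)/3)
    for n,k,w in H: o+=list(proj(F[n],m[k])[0]-w)
    for k,(a,b) in C.items():
        o+=list(proj(F['top'],m[k])[0]-a)+list(proj(F['scene'],m[k])[0]-b)
    o+=list((p-p0)/[1e3,1e3,10,10,30,100,100,3,2,2,.2])
    return np.array(o)
s=least_squares(res,p0,loss='soft_l1')
p=s.x; m=model(p)
if __name__=='__main__':
    np.set_printoptions(precision=3,suppress=True)
    print(p)
    for k in m: print(k,m[k].round(1),[(proj(F[n],m[k])[0]-np.median(M[n,k],0)).round(1).tolist() for n in F if (n,k) in M])
    for n,k,w in H: print(n,k,(proj(F[n],m[k])[0]-w).round(1))
    for k,(a,b) in C.items(): print(k,(proj(F['top'],m[k])[0]-a).round(1),(proj(F['scene'],m[k])[0]-b).round(1))
    pickle.dump((p,m),open('p.pkl','wb'))
E
python3 fit2.py
cat > poses.py <<'E'
from h import *
import pickle
p,m=pickle.load(open('p.pkl','rb'))
RZ=R.from_euler('z',p[2]); N=RZ.apply([-.469,0,.883]);N/=np.linalg.norm(N); U=RZ.apply([.883,0,.469]);U/=np.linalg.norm(U); Y=np.cross(N,U)
def ori(jaw,z):  # tool z, jaw=tool y
    z=z/np.linalg.norm(z); y=jaw-z*(jaw@z); y/=np.linalg.norm(y); return R.from_matrix(np.c_[np.cross(y,z),y,z])
def S(): 
    s=arm.sense(); return s
E
python3 - <<'E'
from poses import *
np.set_printoptions(precision=2,suppress=True)
for sg in(1,-1):
  for ang in(0,45,95):
    j=R.from_rotvec(N*np.radians(ang)).apply(sg*Y); print(sg,ang,arm.ik(m['handle_grip']-12*N,ori(j,-N).as_quat()),arm.ik(m['handle_grip']+80*N,ori(j,-N).as_quat()))
for sg in (1,-1):
  for ang in(0,-45,-92):
    d=R.from_rotvec(N*np.radians(ang)); st=m['hasp_pivot']-55*(d.inv()*d*d).apply(Y)
    print('hasp',sg,ang,arm.ik(st-12*N,ori(d.apply(sg*U),-N).as_quat()),st)
h=np.array([450,70,27]);
for sg in(1,-1):
  print('hook',arm.ik(h-[0,0,19],ori(sg*np.array([np.sin(1.757),np.cos(1.757),0]),np.array([0,0,-1])).as_quat()))
print(arm.sense()['t'])
E
```

```text
[ 587.384 -277.182    0.352   -2.595   40.021   37.697  -48.446   24.04
  -31.744  158.869    0.228]
handle_grip [ 573.2 -285.2  214.7] [[-3.3, -3.3], [-0.3, 1.2]]
hasp_pivot [ 493.9 -271.4  157.4] [[-1.0, 0.5], [1.4, 1.3]]
hood_edge [ 523.8 -162.   105. ] [[0.3, 3.4], [0.8, 4.3]]
tray_eye [ 537.9 -200.5   30. ] [[2.7, 1.6], [1.0, 0.6]]
FL [ 441.6 -197.6  117.6] []
FR [ 527.7 -432.2  117.6] []
RL [ 647.6 -121.9  202. ] []
RR [ 733.7 -356.6  202. ] []
panel_centre [ 557.6 -288.1  158.9] [[-3.0, 3.2], [-1.1, -0.4]]
hasp_stud [ 502.  -325.5  151.5] [[2.0, -0.7], [-1.2, -0.8]]
hout [ 567.  -287.4  227.1] []
disc [ 583.7 -281.3  193.5] []
phead [ 500.  -269.1  145. ] []
sout [ 496.3 -327.6  163. ] []
top hout [-0.   1.4]
scene hout [ 1.2 -3.3]
top disc [-0.2  0.5]
top phead [-0.1 -0.3]
scene phead [ 0.4 -0.4]
top sout [-0.4  0. ]
FL [-0.5  0.7] [-0.3 -1.7]
FR [-0.3  0.1] [ 1.3 -1.6]
RL [ 0.8 -0.1] [0.4 0.3]
RR [-1.9 -1.3] [ 1.7 -1. ]
1 0 [ 1.51  0.66 -1.19  1.87  0.39  0.67  2.17] [ 1.67  0.49 -1.25  1.84  0.13  0.81  2.39]
1 45 [ 0.78  0.36 -0.17  1.89 -0.55  0.69 -2.55] [-0.3   0.55  1.
[... 288 characters left out ...]
 -0.2   0.8   0.3 ]
-1 95 [ 1.39  0.54 -0.97  1.88  0.09  0.63  0.93] [ 1.5   0.36 -0.97  1.85 -0.14  0.8   1.13]
hasp 1 0 [ 1.5   0.6  -0.94  1.96  0.1   0.55  0.99] [ 512.81 -323.    157.37]
hasp 1 -45 [ 1.51  0.55 -0.86  2.04 -0.07  0.5   0.4 ] [ 475.02 -319.72  139.13]
hasp 1 -92 [ 1.45  0.45 -0.75  2.14 -0.31  0.46 -0.21] [ 447.62 -286.3   131.59]
hasp -1 0 [ 1.09  0.44 -0.4   1.97 -0.49  0.59 -1.66] [ 512.81 -323.    157.37]
hasp -1 -45 [ 1.02  0.41 -0.25  2.05 -0.65  0.59 -2.24] [ 475.02 -319.72  139.13]
hasp -1 -92 [ 1.75  0.68 -1.18  2.13  0.41  0.49  2.28] [ 447.62 -286.3   131.59]
hook [ 0.28  0.57 -0.58  2.16  0.59  0.57 -0.92]
hook [ 0.77  1.05 -1.31  2.15  1.23  1.09  1.73]
3.7
```

```bash
cat > fit3.py <<'E'
from fit2 import *
c=np.array([p[8],0,p[9]]);rz=R.from_euler('z',p[2]);W=lambda q:rz.apply(q)+[p[0],p[1],0]
t=np.linspace(0,2*np.pi,181)[:,None]
def q(v):
    hy,hu,d,phi,dn=v; a=c+hy*Y+hu*U+dn*N; o=[]
    ci=W(a+d*N+38*(np.cos(t)*U+np.sin(t)*Y)); e1=np.cos(phi)*U+np.sin(phi)*-Y; e2=np.cos(phi)*Y+np.sin(phi)*U
    T=(proj(F['top'],ci)-[413,195]+.5)*8; Sx=(proj(F['scene'],ci)-[370,160]+.5)*8+[400,0]
    lo,up=W(np.array([a+56*N-11*e2-50*e1,a+56*N-11*e2+50*e1]))
    P=lambda n,x:(proj(F[n],x)[0]-([413,195] if n=='top' else [370,160])+.5)*8+([0,0] if n=='top' else [400,0])
    o=[T[:,0].min()-103,T[:,1].max()-335,T[:,0].max()-302,Sx[:,0].min()-457,Sx[:,1].max()-357]
    o+=list(P('top',lo)-[316,380])+list(P('scene',lo)-[680,310])+list(P('scene',up)-[520,125])
    return np.array(o)
s3=least_squares(lambda v:np.r_[q(v)/6,(v-[0,30,15,0,0])/[30,60,5,.3,6]],[0,30,15,0,0],loss='soft_l1')
if __name__=='__main__':
    np.set_printoptions(precision=2,suppress=True)
    print(s3.x,q(s3.x)); v=s3.x; print('grip',W(c+v[0]*Y+v[1]*U+(42+v[4])*N))
    m['handle_grip']=W(c+v[0]*Y+v[1]*U+(42+v[4])*N); pickle.dump((p,m),open('p.pkl','wb'))
E
python3 fit3.py
```

```text
[ -5.56  34.35  17.08  -0.08 -10.46] [-6.13  1.46  2.15 -2.91 -0.92  1.18  0.22  5.49  2.78 -0.32 -5.32]
grip [ 574.09 -287.99  202.83]
```

```bash
python3 - <<'E'
from fit2 import *
np.set_printoptions(precision=1,suppress=True)
rz=R.from_euler('z',p[2])
def t(k,a,b):
    w,e=tri([ray(F['top'],a),ray(F['scene'],b)]); l=rz.inv().apply(w-[p[0],p[1],0]); print(k,w,'ext',l,'n-off',(l-[-110,0,119.4])@N/np.linalg.norm(N),e)
t('phead',dt(145,488),ds(592,488)); t('screwFL',dt(95,545),ds(575,557)); t('screwRR',dt(348,40),ds(576,96)); t('screwFR',dt(395,480) ,ds(793,388)); t('indicator',dt(32,298),ds(425,350)); t('barlow',dt(316,380),ds(680,310))
ct=lambda x,y:np.array([365+x/3.1-.5,155+y/3.1-.5]); cs=lambda x,y:np.array([325+(x-397)/3.1-.5,145+y/3.1-.5])
t('creaseL',ct(78,207),cs(472,165));t('creaseR',ct(337,110),cs(635,55));t('FR',ct(373,278),cs(732,185))
E
```

```text
phead [ 499.6 -268.7  144. ] ext [-79.5  38.2 144. ] n-off 7.361147099194345 [0.8, 0.8]
screwFL [ 480.4 -253.1  129.9] ext [-92.1  59.4 129.9] n-off 0.8786375657303441 [0.9, 0.9]
screwRR [ 648.7 -332.2  199.6] ext [ 38.6 -72.8 199.6] n-off 1.1229472739162871 [1.1, 1.1]
screwFR [ 498.8 -352.4  168.6] ext [-109.1  -40.1  168.6] n-off 43.01060994270661 [0.6, 0.6]
indicator [ 564.3 -224.1  177.1] ext [ -3.3  57.7 177.1] n-off 0.966100161398042 [1.1, 1.1]
barlow [ 532.6 -317.7  194.3] ext [-65.4 -19.1 194.3] n-off 45.21213191757904 [0.8, 0.8]
creaseL [ 590.1 -148.4  208.1] ext [ 47.  119.9 208.1] n-off 4.726939539544968 [1.1, 1.1]
creaseR [ 674.3 -381.3  201.2] ext [  45.7 -127.7  201.2] n-off -0.8326563010378122 [0.8, 0.8]
FR [ 530.6 -434.4  119.2] ext [-107.5 -128.   119.2] n-off -1.3538964664289175 [0.9, 0.9]
```

```bash
python3 - <<'E'
from poses import *
np.set_printoptions(precision=1,suppress=True)
c=RZ.apply([p[8],0,p[9]])+[p[0],p[1],0]
g=c-4*Y+36*U+40*N; m['handle_grip']=g; pickle.dump((p,m),open('p.pkl','wb')); print(g)
q=ori(-Y,-N).as_quat()
arm.command_gripper(64,6)
arm.move_pose(g+90*N,q); s=S(); print(s['t'],s['tool_pos'],s['force'])
arm.move_straight(g-12*N,q,rate=80); s=S(); print(s['t'],s['tool_pos'],g-12*N,s['force'])
arm.command_gripper(0,6); s=S(); print(s['t'],s['opening'],s['force'],s['torque'])
f=frame('top'); f2=frame('scene')
a=cv2.resize(f['image'][170:290,380:500],(400,400),interpolation=cv2.INTER_CUBIC);b=cv2.resize(f2['image'][120:240,340:460],(400,400),interpolation=cv2.INTER_CUBIC)
cv2.imwrite('pics/e.png',np.hstack([a,b]))
E
```

```text
[ 571.2 -287.4  211.1]
5.7833 [ 531.  -303.5  290.3] [ 0.2 -0.2  0.7]
7.2083 [ 576.6 -285.9  201. ] [ 576.5 -285.4  200.5] [-0.1  0.4  0.7]
7.9333 23.123093896133966 [ 1.4 -1.5 -0.7] [-0.5  0.4 -0.1]
```

View pics/e.png

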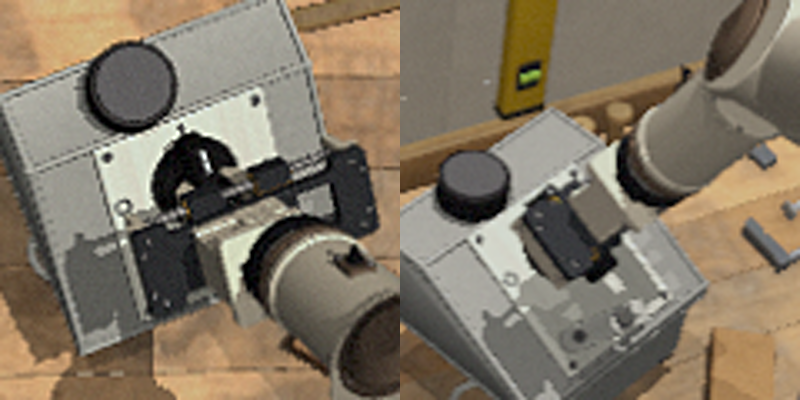

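The gripper sits astride the bar: the white mark is at about (208,157) in the left crop, the bar is between the fingers, and the opening of 23 mm matches its 22 mm width. Next I turn the handle.

```bash
python3 - <<'E'
from poses import *
np.set_printoptions(precision=2,suppress=True)
g=m['handle_grip']
for a in (10,25,40,55,70,82,90,95):
    j=R.from_rotvec(N*np.radians(a)).apply(-Y)
    arm.move_pose(g-12*N,ori(j,-N).as_quat()); s=S(); print(a,round(s['t'],2),s['force'],s['torque'],round(s['opening'],1), 'tz',round(float(s['torque']@N),2))
    if np.linalg.norm(s['force'])>30: break
E
```

```text
10 8.3 [ 0.06 -0.95  1.2 ] [-0.38  0.34  0.06] 22.2 tz 0.16
25 8.62 [-0.84  1.28  3.28] [-0.02  0.55  0.08] 22.2 tz -0.01
40 8.93 [-4.12  1.57  3.92] [0.19 0.86 0.2 ] 22.4 tz -0.05
55 9.24 [-4.25  2.94  4.03] [0.31 1.08 0.3 ] 23.0 tz -0.04
70 9.55 [-4.59  2.04  2.87] [0.31 1.19 0.29] 23.5 tz -0.07
82 9.82 [-5.87  1.29  1.51] [0.14 1.29 0.17] 23.3 tz -0.12
90 10.07 [-4.87  1.23  0.63] [0.09 1.3  0.2 ] 23.7 tz -0.08
95 10.32 [-5.71  0.6   1.6 ] [0.03 1.35 0.23] 23.8 tz -0.03
```

```bash
python3 - <<'E'
from poses import *
np.set_printoptions(precision=2,suppress=True)
g=m['handle_grip']
def rep(k): s=S(); print(k,round(s['t'],2),s['force'],round(s['opening'],1),'tz',round(float(s['torque']@N),2))
arm.command_gripper(0,20); rep('squeeze')
j=R.from_rotvec(N*np.radians(91)).apply(-Y)
arm.move_pose(g-12*N,ori(j,-N).as_quat()); rep('91')
j=R.from_rotvec(N*np.radians(97)).apply(-Y)
arm.move_pose(g-12*N,ori(j,-N).as_quat()); rep('97')
arm.command_gripper(44,6)
arm.move_straight(g+75*N,rate=150); rep('up')
# hover above stud
th=p[10]; st=m['hasp_stud']
d=R.from_rotvec(-N*th); arm.move_pose(st+75*N,ori(d.apply(U),-N).as_quat()); rep('stud')
f=frame('top'); f2=frame('scene')
a=cv2.resize(f['image'][170:290,380:500],(400,400),interpolation=cv2.INTER_CUBIC);b=cv2.resize(f2['image'][120:240,340:460],(400,400),interpolation=cv2.INTER_CUBIC)
cv2.imwrite('pics/f.png',np.hstack([a,b]))
E
```

```text
squeeze 10.54 [-5.59  0.81  1.56] 22.9 tz -0.09
91 10.79 [-4.65 -1.76 -4.6 ] 22.0 tz -0.19
97 11.04 [-5.01 -0.07 -1.84] 23.6 tz -0.51
up 12.35 [ 0.87 -0.22  0.26] 44.2 tz -0.03
stud 12.83 [ 0.18 -0.57  0.08] 44.1 tz 0.01
```

View pics/f.png

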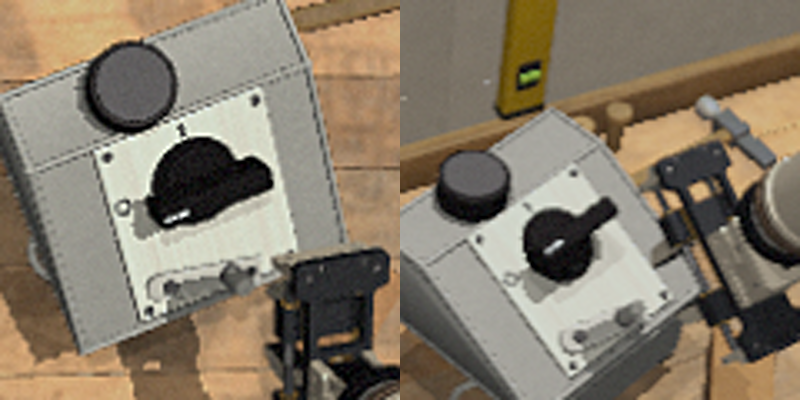

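```bash
python3 - <<'E'
from poses import *
np.set_printoptions(precision=1,suppress=True)
F,M,C=pickle.load(open('d.pkl','rb'))
s=S(); print(s['tool_pos'], m['hasp_stud']+75*N)
for n,o in(('top',(380,170)),('scene',(340,120))):
    for k,P in(('tcp',s['tool_pos']),('studout',m['hasp_stud']+13*N),('studbase',m['hasp_stud']-17*N),('stud',m['hasp_stud']),('pivhead',m['hasp_pivot']-14*N)): print(n,k,(proj(F[n],P)[0]-o+.5)*400/120)
im=cv2.imread('pics/f.png'); c=np.hstack([im[225:325,130:290],im[275:375,550:710]])
cv2.imwrite('pics/g.png',cv2.resize(c,None,fx=2.5,fy=2.5,interpolation=cv2.INTER_CUBIC))
E
```

```text
[ 470.1 -336.6  218.2] [ 469.  -337.6  217.8]
top tcp [275.2 316.4]
top studout [244.4 287.8]
top studbase [229.9 274.1]
top stud [238.1 281.8]
top pivhead [170.4 286. ]
scene tcp [272.9 286.4]
scene studout [240.6 308.5]
scene studbase [225.1 318.1]
scene stud [233.8 312.7]
scene pivhead [181.4 335.7]
```

View pics/g.png

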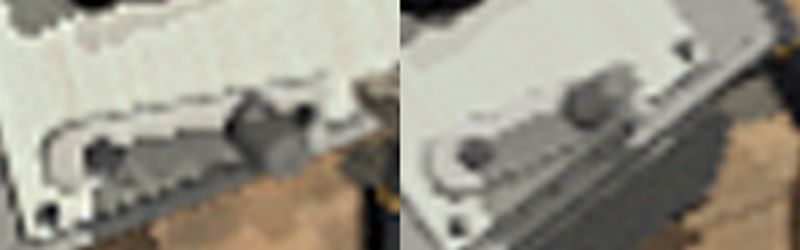

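```bash
python3 - <<'E'
from poses import *
np.set_printoptions(precision=2,suppress=True)
pv=m['hasp_pivot']; th=p[10]
def rep(k): s=S(); print(k,round(s['t'],2),s['force'],round(s['opening'],1)); return s
def pose(a,off=-10): 
    d=R.from_rotvec(-N*a); return pv-55*d.apply(Y)+off*N, ori(d.apply(U),-N).as_quat()
arm.move_straight(*pose(th),rate=90); s=rep('down')
arm.command_gripper(0,10); s=rep('grip')
if 14<s['opening']<19 and np.linalg.norm(s['force'])<20:
    for a in np.r_[np.arange(th+.15,1.55,.17),1.57,1.63]:
        arm.move_pose(*pose(a)); s=rep(round(a,2))
        if np.linalg.norm(s['force'])>30: break
E
```

```text
down 14.03 [-0.11 -0.36  0.04] 44.2
grip 14.59 [-0.53 -0.09  1.44] 15.9
0.38 14.84 [-0.86 -0.28  1.29] 15.6
0.55 15.09 [-0.86 -0.63  0.73] 15.6
0.72 15.34 [-1.   -1.93  0.91] 15.4
0.89 15.59 [-1.67 -1.33 -0.31] 15.8
1.06 15.84 [-1.69 -2.51  0.4 ] 15.5
1.23 16.09 [-3.49 -2.84 -0.34] 16.1
1.4 16.34 [-4.8  -1.93  0.59] 15.5
1.57 16.59 [-5.7  -2.5   0.25] 16.1
1.63 16.84 [-4.13 -3.06  0.91] 15.4
```

```bash
python3 - <<'E'
from poses import *
np.set_printoptions(precision=2,suppress=True)
pv=m['hasp_pivot']
def rep(k): s=S(); print(k,round(s['t'],2),s['force'],'Y',round(float(s['force']@Y),1),'U',round(float(s['force']@U),1),round(s['opening'],1)); return s
def pose(a,off=-10): 
    d=R.from_rotvec(-N*a); return pv-55*d.apply(Y)+off*N, ori(d.apply(U),-N).as_quat()
for a in(1.68,1.73,1.78):
    arm.move_pose(*pose(a)); s=rep(a)
    if abs(s['force']@Y)>8: break
arm.command_gripper(40,10)
arm.move_straight(pose(a,70)[0],rate=150); rep('up')
# towards hook: hover
arm.command_gripper(80,10)
h=np.array([450,70,170.]); arm.move_pose(h,ori(np.array([np.sin(1.757),np.cos(1.757),0]),np.array([0,0,-1.])).as_quat()); rep('hook hover')
f=frame('top')
print('hook',[(d['xy'],d['conf']) for q in('hook_grip','hook_tip') for d in arm.mark_of('top',q)])
a=cv2.resize(f['image'][230:300,400:480],(400,350),interpolation=cv2.INTER_CUBIC);b=cv2.resize(f['image'][245:315,285:365],(400,350),interpolation=cv2.INTER_CUBIC)
cv2.imwrite('pics/h.png',np.hstack([a,b]))
np.save('q.npy',S()['q'])
E
```

```text
1.68 17.09 [ 0.08 -6.77 -7.83] Y -6.4 U -5.7 15.8
1.73 17.34 [  3.62 -11.19 -11.18] Y -11.8 U -5.7 15.6
up 18.65 [-0.46  0.12 -0.42] Y 0.3 U -0.5 40.3
hook hover 20.84 [ 1.14 -0.29  0.51] Y -0.7 U 1.1 80.0
hook [([165.4, 302.5], 0.97), ([245.8, 274.1], 0.68), ([198.4, 290.5], 0.69), ([347.6, 279.3], 0.44)]
```

View pics/h.png

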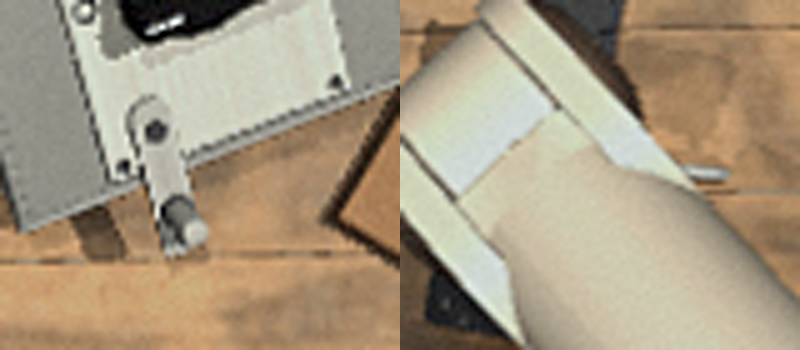

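```bash
python3 - <<'E'
from h import *
import pickle
np.set_printoptions(precision=1,suppress=True)
F,M,C=pickle.load(open('d.pkl','rb')); f=F['top']; im=f['image']
T=lambda x,y:np.array([x,y])/2+[130,170]
for k,a,z in(('back',T(328,211),38),('front',T(398,215),38),('bend',T(438,219),34),('netgrip',(312.5,276.5),19),('nettip',(347.4,280.5),1)): print(k,onz(f,a,z))
# colour mask of wooden handle
c=im[255:300,285:365]; hsv=cv2.cvtColor(c,cv2.COLOR_BGR2HSV)
b=cv2.resize(c,None,fx=8,fy=8,interpolation=cv2.INTER_CUBIC)
f2=F['scene']; u=f2['image'][270:310,285:345]; b2=cv2.resize(u,(640,400),interpolation=cv2.INTER_CUBIC)[:230]
cv2.imwrite('pics/i.png',np.vstack([b,b2]))
E
```

```text
back [452.5 123.7  38. ]
front [444.5  18.   38. ]
bend [437.3 -42.5  34. ]
netgrip [448.7  68.4  19. ]
nettip [434.4 -39.    1. ]
```

View pics/i.png

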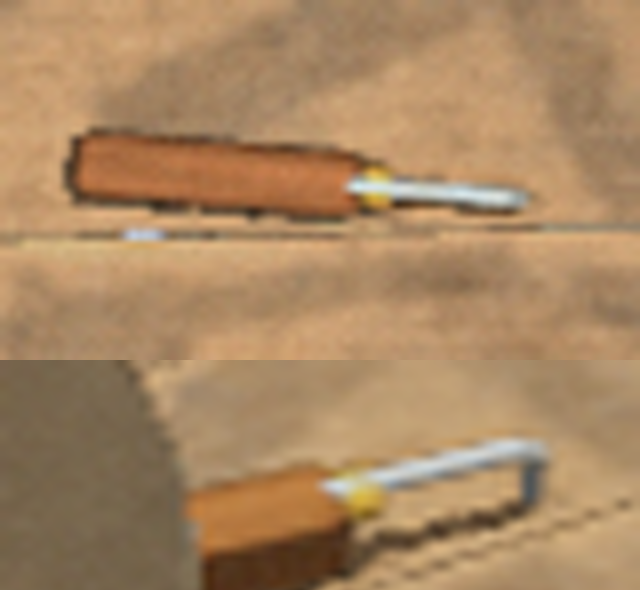

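```bash
cat > hk.py <<'E'
from poses import *
F,M,C=pickle.load(open('d.pkl','rb'))
Yh=RZ.apply([0,1,0]); Z=np.array([0,0,1.]); D=-Z
eye0=onz(F['scene'],(363.4,240.5),30)
def hq(yaw): return ori(np.array([np.cos(yaw+np.pi/2),np.sin(yaw+np.pi/2),0]),D).as_quat()
yawE=np.arctan2(-Yh[1],-Yh[0])
yaw0=np.radians(-95.3)
E
python3 - <<'E'
from hk import *
np.set_printoptions(precision=2,suppress=True)
def rep(k): s=S(); print(k,round(s['t'],2),s['tool_pos'],s['force'],round(s['opening'],1)); return s
print(eye0,m['tray_eye'],np.degrees(yawE))
for d in(-100,-20,0,110): print(d,arm.ik(eye0+Yh*(115+d if d>=0 else 115-d)+[0,0,20-30],hq(yawE)))
arm.move_straight([448.5,70,100],hq(yaw0),rate=200)
arm.move_straight([448.5,70,8],hq(yaw0),rate=90); rep('down')
arm.command_gripper(0,30); s=rep('grip')
if 22<s['opening']<32:
    arm.move_straight([448.5,70,80],hq(yaw0),rate=120)
    g=eye0+Yh*(115+110); g[2]=80
    arm.move_straight(g,hq(yawE),rate=150); rep('carry')
    for n in('top','scene'):
        f=frame(n); cv2.imwrite(f'pics/{n}1.png',f['image'])
        tip=S()['tool_pos']-115*Yh+[0,0,-7]
        print(n,'pred tip',proj(f,tip),proj(f,tip+[0,0,37]),'eye',proj(f,eye0))
    a=cv2.imread('pics/top1.png')[215:315,340:440];b=cv2.imread('pics/scene1.png')[200:300,300:400]
    cv2.imwrite('pics/j.png',cv2.resize(np.hstack([a,b]),None,fx=4,fy=4,interpolation=cv2.INTER_CUBIC))
E
```

```text
[ 538.96 -191.07   30.  ] [ 537.93 -200.53   30.  ] -69.83471435618
-100 [ 0.76  0.78 -1.05  2.12  0.97  0.84 -0.56]
-20 [ 0.89  0.82 -1.05  2.05  0.97  0.88 -0.38]
0 [ 0.92  0.84 -1.05  2.03  0.97  0.9  -0.34]
110 [ 0.74  0.78 -1.05  2.13  0.97  0.83 -0.58]
down 22.67 [448.93  70.16   8.42] [ 0.03 -0.26 -0.05] 79.9
grip 23.56 [448.4   69.98   7.96] [-0.22 -0.09  0.26] 25.7
carry 24.9 [460.76  20.66  79.38] [ 0.72  0.11 -2.31] 25.8
top pred tip [[364.13 257.75]] [[365.14 257.09]] eye [[396.65 245.22]]
scene pred tip [[340.13 251.08]] [[340.61 244.14]] eye [[363.4 240.5]]
```

View pics/j.png

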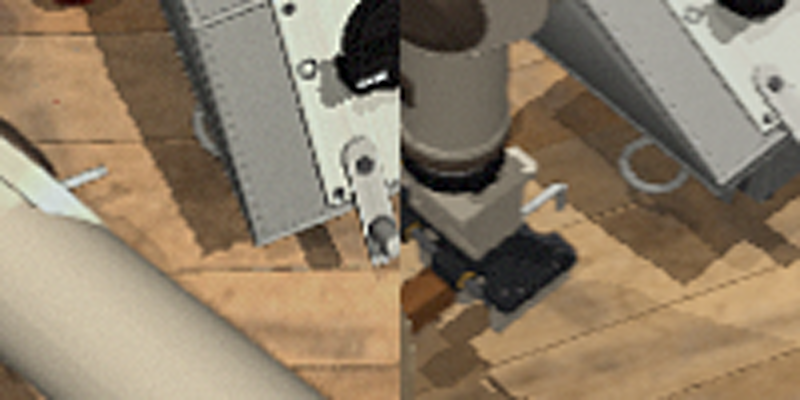

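```bash
python3 - <<'E'
from hk import *
np.set_printoptions(precision=2,suppress=True)
def rep(k): s=S(); print(k,round(s['t'],2),s['tool_pos'],s['force'],'Y',round(float(s['force']@Yh),1),round(s['opening'],1)); return s
q=hq(yawE)
P=lambda d,z: np.r_[(eye0+Yh*(115+d))[:2],z]
arm.move_straight(P(110,55),q,rate=150)
arm.move_straight(P(2,55),q,rate=120); s0=rep('over')
arm.move_straight(P(2,35),q,rate=60); rep('mid')
arm.move_straight(P(2,19),q,rate=60); s=rep('in')
if np.linalg.norm(s['force']-s0['force'])<6:
    for d in(25,50,80,108):
        arm.move_straight(P(d,19),q,rate=70); s=rep(d)
        if abs(s['force']@Yh)>25: break
    for n in('top','scene'):
        f=frame(n); cv2.imwrite(f'pics/{n}2.png',f['image'])
    a=cv2.imread('pics/top2.png')[215:315,340:440];b=cv2.imread('pics/scene2.png')[200:300,300:400]
    cv2.imwrite('pics/k.png',cv2.resize(np.hstack([a,b]),None,fx=4,fy=4,interpolation=cv2.INTER_CUBIC))
E
```

```text
over 26.37 [498.32 -80.28  55.12] [-0.09  0.51 -2.09] Y 0.5 25.7
mid 26.85 [498.28 -80.85  34.54] [-0.13  0.29 -1.79] Y 0.3 25.8
in 27.27 [498.22 -81.14  18.55] [ 0.04  0.24 -2.72] Y 0.2 25.7
25 27.74 [490.6  -58.75  19.22] [ 0.01 -0.41 -1.77] Y -0.4 25.5
50 28.25 [481.85 -35.46  19.02] [-0.04  0.43 -2.9 ] Y 0.4 26.0
80 28.82 [471.47  -7.27  19.  ] [-0.12 -0.09 -2.09] Y -0.0 26.2
108 29.38 [461.85  18.96  19.04] [ 0.18 -0.99 -2.08] Y -1.0 26.1
```

View pics/k.png

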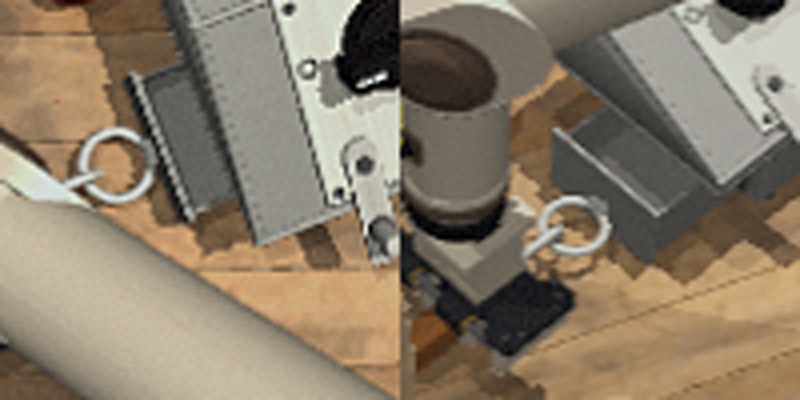

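```bash
python3 - <<'E'
from hk import *
np.set_printoptions(precision=1,suppress=True)
for n,u in(('top',(368.4,255.9)),('scene',(342.9,255.9))):
    e=onz(F[n],u,30); print(n,e,'from found',(e-eye0)@Yh,'ext y',(e-[p[0],p[1],0])@Yh)
E
```

```text
top [ 508.  -103.6   30. ] from found 92.83984293627105 ext y 190.36474415453094
scene [ 507.  -101.5   30. ] from found 95.06697206302024 ext y 192.59187328128013
```

```bash
python3 - <<'E'
from hk import *
np.set_printoptions(precision=2,suppress=True)
def rep(k): s=S(); print(k,round(s['t'],2),s['tool_pos'],s['force'],round(s['opening'],1)); return s
q=hq(yawE); P=lambda d,z: np.r_[(eye0+Yh*(115+d))[:2],z]
arm.move_straight(P(93,19),q,rate=60); rep('back')
arm.move_straight(P(93,80),q,rate=90); rep('up')
arm.move_straight([448.5,70,80],hq(yaw0),rate=120)
arm.move_straight([448.5,70,20],hq(yaw0),rate=120)
arm.move_straight([448.5,70,8.2],hq(yaw0),rate=40); rep('down')
arm.command_gripper(70,30); rep('open')
arm.move_straight([448.5,70,150],hq(yaw0),rate=150)
arm.move_pose([380,-250,300],hq(yaw0)); rep('clear')
for n in('top','scene'):
    f=frame(n); cv2.imwrite(f'pics/{n}3.png',f['image'])
a=cv2.imread('pics/top3.png')[165:325,260:520]
cv2.imwrite('pics/l.png',cv2.resize(a,None,fx=3,fy=3,interpolation=cv2.INTER_CUBIC))
E
```

```text
back 29.88 [467.44   3.42  18.92] [-1.34  0.3  -1.54] 25.6
up 30.7 [466.94   3.92  79.7 ] [ 0.24 -0.31 -2.61] 25.6
down 32.51 [448.45  69.96   8.11] [-0.85 -0.27 -1.77] 25.9
open 33.38 [448.49  69.97   8.19] [-1.06 -0.88 -0.28] 70.2
clear 35.83 [ 380.16 -248.95  299.45] [-0.45  1.11  0.96] 69.7
```

View pics/l.png

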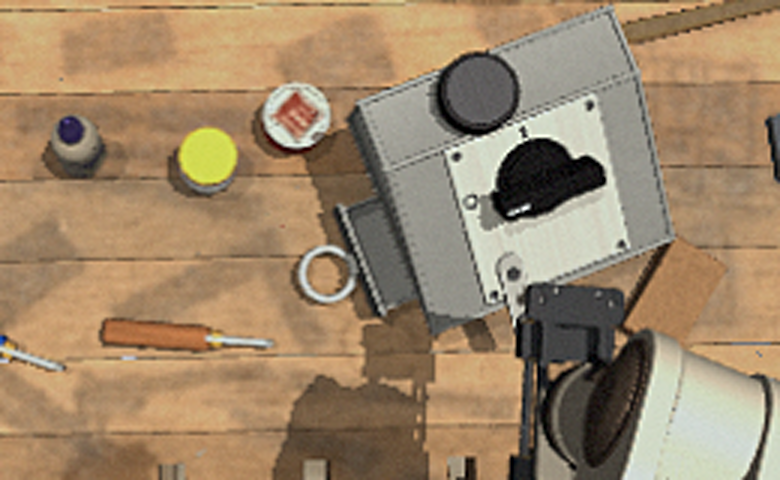

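The final picture shows:
- The handle lies across the panel, with its mark at (518,210).
- The hasp points down the slope from (512,272).
- The tray is out, with its eye at (326,274).
- The hook lies upright on the bench with its tip at (270,343), about 90 mm from the eye.
- The jar, tin, glue bottle and sanding block stand where they were.

```bash
python3 -c "
from workcell import arm
arm.finish_job(); print(arm.sense()['t'])"
```

```text
the job is handed in; nothing more can be done
the job is handed in; nothing more can be done
```

The job is handed in, at about 36 s on the robot clock. No verdict came back, so what follows rests on my own checks.

- **Isolator handle:** I turned it anticlockwise about 90° until it pressed against its stop (about 0.5 N m). The pictures after that show the bar lying across the panel.
- **Hasp:** I swung it out next, until it pushed back with about 12 N at its stop. A picture after release shows the arm straight down the slope.
- **Tray:** I took the natural-wood hook, not the blue or orange look-alikes, and drew the tray by its eye. From the pictures it is about 100 mm out from home, give or take about 5 mm; the two cameras agreed within about 2 mm.
- **Hook:** I unhooked it and set it back where it had lain. It looks flat and upright, with its point about 90 mm from the eye.
- **Bystanders:** in the last picture the jar, tin, glue bottle and sanding block look unmoved; I did not measure them.

Three readings disagreed or are incomplete:
- **Handle height:** fitting the picture edges put the handle about 10 mm closer to the panel than the description says. I gripped it near the described height, which worked.
- **Pull force:** this read only about 0 to 1 N whenever the arm stopped, against the roughly 3 N stated for sliding. I did not measure it while the tray was moving.
- **Hasp in the last picture:** the gripper hides its outer end there, so its final position rests on the earlier picture.

I viewed 12 pictures, two over the budget of 10.

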